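# Refill the laundry tablet jar and lay the spare carton down

## Robot

A 6-joint arm with a two-finger parallel gripper is mounted at the origin on the work surface. World frame = base frame: x ahead of the robot, y to its left, z up, the work surface at z = 0. Lengths are in m, angles in rad, forces in N, time in s.
With the tool pointing down it reaches from about 0.35 to 0.775 m from the base axis. Payload 5.5 kg.
Tool frame: the origin (TCP) lies between the finger pads; the fingertips stand 22 mm ahead of it and the grasp point (between the pads) lies 3 mm ahead of it; z points along the fingers, y is the line along which they close (so a half turn about z gives the same grasp; the last joint's range is limited). The gripper opens to 85 mm and grips with 20 to 120 N. Pads are 22 mm wide; open, the fingers measure 114 mm over their backs; the gripper's body (76 mm by 85 mm) begins 54 mm behind the grasp point. The pads swing forward as they close: fully open they stand 13 mm farther back than shut.
Start: joints at [1.196, 0.313, 0.046, 1.304, 0, 1.431], TCP at [0.134, 0.559, 0.253] pointing down, gripper open.
Joint ranges: [-2.76, 2.76], [-0.86, 1.69], [-1.03, 1.26], [-2.2, 2.34], [-1.47, 1.5], [-3.14, 3.14]. Speed limits (rad/s): [2.57, 2.57, 3.14, 3.14, 3.14, 3.14].

## Interface

Orientations are given as a unit quaternion [w, x, y, z].
In Python, from workcell import env gives the robot as it stands.
- The arm moves only by the shell command python3 nudge.py 'ROWS' [OPENING] [FORCE]. ROWS is one flat JSON list of numbers that holds 1 to 8 rows one after another, with no inner brackets; each row has 6 numbers: dx, dy, dz in units of 20 mm, then a rotation vector rx, ry, rz in rad; each row is the pose to reach, as a shift and turn from the pose commanded when the command began, along the tool's axes at that moment; what a row does not reach only later rows make up. A row lasts 1/8 s, in which the tool goes at most 0.0625 m and 0.188 rad, less where a joint would pass 70% of its speed; a pose out of reach is approached as far as the arm can. OPENING is the finger opening in m, set as the command begins (- or left out keeps the last). The fingers move at their own pace and stop on an object; FORCE is the grip in N (left out, the last holds). Time passes only in rows, so rows that do not move let the fingers close. It prints the time, the measured TCP pose, the force, the opening and the grip force at its end. Input that does not fit is refused with a message, and nothing moves.
- env.get_state(): the state, without advancing time (a new reading comes with each control period).
- env.read_camera(name): name is "scene" or "top"; returns a dict with "image" (420x560x3 uint8, red, green, blue), "K" (3x3 intrinsics, pixels), "R" (3x3) and "t" (3): a world point X has camera coordinates R X + t. Camera axes: x right, y down, z forward; pixel columns grow to the right and rows downward; lengths in m; the calibration is good to about 2 mm. A picture is of the moment at which its call begins. There is no depth.
- env.hand_in(): hands the job in; it is judged then, once.
The state is a dict: "clock": time; "joint_pos": joint angles; "qvel": joint speeds; "tau": joint torques, N m; "tcp_pos": TCP position; "orientation": TCP orientation; "wrist_force": force on the tool from outside, world axes, zero at the start; "ft_torque": the same for the moment, N m; "finger_gap": finger opening in m; "grip_force": force on a finger pad.
Only numpy, scipy, OpenCV 4.12 (cv2) and the standard library are available. Lean on these libraries where they do the work, as an engineer would, in place of code of your own. Each camera call takes 0.05 s, during which the arm holds its last target. There are 200 camera calls.

## Task

Put away the laundry tablets: drop every loose tablet into the clear jar, set the blue lid on it, turn it back until the thread drops into place, then screw it forward until it is fully home. Also tip the tall refill carton over onto its back so that it lies flat, well onto the low wooden board behind it. Leave the other things on the counter where they are and standing.

Things in the scene. Friction and masses are not known exactly. Their poses are not given: they have to be found in the camera images.
- jar: Squat clear jar fixed to the counter; origin at the centre of its underside, z up. Body 92 mm across, 62 mm high to the shoulder; white threaded neck above, rim 88 mm up, slightly tapered, mouth 58 mm clear, inside floor 6 mm up. Three equal thread starts 120 degrees apart; where they begin is NOT given by this pose and varies. Right-handed: the lid goes down turning clockwise from above.
- jar_rim (a point): Centre of the jar's mouth, level with its rim. On the neck: with its lugs on top of the thread, the lid's origin is 73 to 80 mm above the jar's; turned back (anticlockwise, up to 115 degrees, rising a little) the lugs run off the thread's end, the lid falls by its own weight to 68 mm and meets a stop; turned forward 75 to 95 degrees it sinks to 62 mm, home against a hard stop.
- lid: Loose blue screw lid, 96 mm across, 90 g, lying right way up; origin at the centre of the skirt's lower edge, z up. Inside that edge are three lugs 120 degrees apart (one under the bar's +x end), some 2 mm clear of the neck, whose taper centres the lid within 3 mm. Turned forward with the lugs still on top of the thread it only meets a stop, high. If it hangs tilted, press it lightly level.
- lid_grip (a point): Middle of the orange grip bar on the lid, 42.5 mm above the lid's origin. The bar is 58 mm long (along x), 16 mm wide (y) and 24 mm high; the lid's flat top is 12 mm below this point. On the jar the lid turns easily: the bar may be turned between loosely closed fingers, leaving the lid free to rise and fall.
- board: Low wooden storage board fixed to the counter, 200 mm (x) by 190 mm (y), 12 mm thick; origin at the centre of its underside. The carton stands in front of its -x edge, which blocks the carton's foot.
- carton: Tall closed carton standing near the board's -x edge: 60 mm deep (x), 110 mm wide (y), 180 mm high, about 0.45 kg. Origin at the centre of its underside; the coloured front faces its own -x, away from the board, its back (+x) the board. A push on the front near the top towards the board tips it over its back lower edge; past about 19 degrees it falls on by itself onto its back.
- carton_center (a point): Middle of the carton, 90 mm above its underside.
- tab1_center (a point): Centre of one laundry tablet, white below and blue above, 26 x 26 x 18 mm (x, y, z), 20 g, lying loose on the counter (axes along its sides). Absent (None) in some starts.
- tab2_center (a point): Centre of one laundry tablet, white below and blue above, 26 x 26 x 18 mm (x, y, z), 20 g, lying loose on the counter (axes along its sides). Absent (None) in some starts.
- tab3_center (a point): Centre of one laundry tablet, white below and blue above, 26 x 26 x 18 mm (x, y, z), 20 g, lying loose on the counter (axes along its sides). Absent (None) in some starts.
- tab4_center (a point): Centre of one laundry tablet, white below and blue above, 26 x 26 x 18 mm (x, y, z), 20 g, lying loose on the counter (axes along its sides). Absent (None) in some starts.
- softener: Bystander to leave alone: white bottle with blue cap, 72 mm across, 200 mm high; origin at its underside.
- bleach: Bystander to leave alone: white bottle with red cap, 64 mm across, 170 mm high; origin at its underside.
- scoop_cup: Bystander to leave alone: green plastic cup, 68 mm across, 60 mm high; origin at its underside.
- soap_dish: Bystander to leave alone: white dish with a bar of soap, 110 x 75 x 28 mm; origin at its underside.
- brush: Bystander to leave alone: scrubbing brush lying along its x; origin at its underside.
- stain_stick: Bystander to leave alone: green stick, 22 mm thick, about 110 mm long, lying along its x.
- clothes_peg: Bystander to leave alone: wooden peg 75 x 12 x 10 mm, lying along its x; origin at its underside.

How it is judged:
By the outcome, as a careful person would: the job done as asked, in the order asked, and still so for the second after the job is handed in, with the robot touching nothing.
Of tab1, tab2, tab3, tab4 only 2 to 4 are there at a start; the rules pass over those that are not, and their reading is None.
At some moment in a run one of lid, tab1, tab2, tab3, tab4 may be knocked a few centimetres aside while the robot is not near it.
Once in a run the grip may slacken for a moment while it holds something.
It also fails if it takes over 210 s, if anything falls off the work surface, if the arm or the gripper's body presses on something with over 40 N, if the wrist force passes 120 N, or if a joint passes its speed limit or range.

## Working session

There is one attempt and no reset: what is moved stays moved. The work goes in short steps, Python scripts to look and compute and a shell command to move; the robot and the scene stay as the last step left them, time stands still between calls to the robot, and variables do not carry over. Pictures are saved under pics/ and viewed, at most 14 in all, crops included, and the job is handed in when it is done.

```bash
ls; mkdir -p pics; python3 - <<'E'
from workcell import env
import cv2,numpy as np
s=env.get_state(); print({k:np.round(v,3) for k,v in s.items()})
for n in("top","scene"):
    c=env.read_camera(n); cv2.imwrite(f"pics/{n}0.png",cv2.cvtColor(c["image"],cv2.COLOR_RGB2BGR)); print(n,c["K"],c["R"],c["t"])
E
```

```text
nudge.py
pics
workcell.py
{'clock': np.float64(0.0), 'joint_pos': array([1.196, 0.314, 0.045, 1.304, 0.   , 1.431]), 'qvel': array([-0.   , -0.001,  0.001,  0.   , -0.001, -0.001]), 'tau': array([ 2.0000e-03, -4.8062e+01,  2.9853e+01,  1.9000e-02, -0.0000e+00,
       -0.0000e+00]), 'tcp_pos': array([0.134, 0.559, 0.252]), 'orientation': array([-0.   ,  0.117,  0.993, -0.001]), 'wrist_force': array([ 0.791, -0.082,  0.285]), 'ft_torque': array([-0.056,  0.001, -0.027]), 'grip_force': np.float64(0.0), 'finger_gap': np.float64(0.086)}
top [[481.85245431   0.         274.54231588]
 [  0.         481.85245431 211.15284294]
 [  0.           0.           1.        ]] [[ 0.0198669  -0.99979069  0.00488674]
 [-0.99408175 -0.02027511 -0.10672575]
 [ 0.10680249 -0.00273751 -0.99427649]] [-0.01396622  0.55794589  1.49182206]
scene [[516.61535221   0.         295.68446851]
 [  0.         516.61535221 211.60786422]
 [  0.           0.           1.        ]] [[-4.54817035e-01  8.90584851e-01 -2.97198470e-04]
 [ 6.00184140e-01  3.06264327e-01 -7.38905379e-01]
 [-6.57966916e-01 -3.36245128e-01 -6.73809136e-01]] [ 0.23605031 -0.27535178  1.90367577]
```
View pics/top0.png

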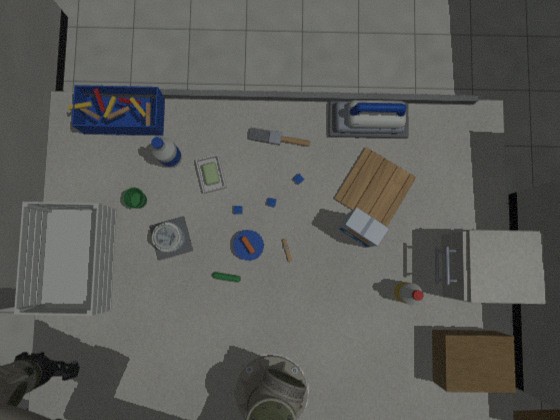

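View pics/scene0.png

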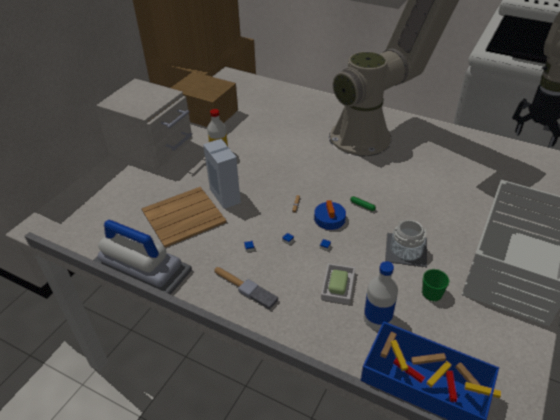

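The top view shows three tablets at about (298,179), (271,202) and (237,210). The lid is at (248,245), the jar at (167,237), the carton at (363,226) and the board at (375,188).

```bash
cat > h.py <<'E'
from workcell import env
import cv2,numpy as np
from scipy.spatial.transform import Rotation as Ro
def cam(n): return env.read_camera(n)
def ray(c,uv,z):
    d=c["R"].T@np.linalg.inv(c["K"])@np.array([uv[0],uv[1],1.]); o=-c["R"].T@c["t"]
    return o+d*(z-o[2])/d[2]
def proj(c,X):
    p=c["K"]@(c["R"]@np.asarray(X,float)+c["t"]); return p[:2]/p[2]
def blobs(c,lo,hi,amin=8):
    hsv=cv2.cvtColor(c["image"],cv2.COLOR_RGB2HSV); m=cv2.inRange(hsv,lo,hi)
    n,l,st,ce=cv2.connectedComponentsWithStats(m)
    out=[]
    for i in range(1,n):
        if st[i,4]>=amin:
            cn=cv2.findContours((l==i).astype(np.uint8),0,1)[0][0]
            out.append((ce[i],st[i,4],cv2.minAreaRect(cn),cn))
    return out
BLUE=((105,130,60),(125,255,255)); ORANGE=((3,150,80),(18,255,255))
def tri(ca,ua,cb,ub):
    P=[c["K"]@np.c_[c["R"],c["t"]] for c in(ca,cb)]
    X=cv2.triangulatePoints(P[0],P[1],np.float64(ua),np.float64(ub)).ravel(); return X[:3]/X[3]
def tool():
    s=env.get_state(); q=s["orientation"]; R=Ro.from_quat([q[1],q[2],q[3],q[0]]); return s["tcp_pos"],R
def togo(target,yaw=None):
    """shift in tool axes to reach target (TCP), and turn about tool z so that tool y lies along world yaw (mod pi), for a downward tool"""
    p,R=tool(); d=R.inv().apply(np.array(target)-p); M=R.as_matrix()
    print("tcp",p.round(4),"shift",d.round(4), "tilt",(R.inv().apply([0,0,-1])).round(3),"j",env.get_state()["joint_pos"].round(2))
    yy=np.arctan2(M[1,1],M[0,1]); print("tool y yaw deg",np.degrees(yy).round(1))
    if yaw is not None:
        a=(yaw-yy+np.pi/2)%np.pi-np.pi/2; print("rz",round(-a,3),"or",round(-a-np.sign(-a)*np.pi,3))
E
python3 - <<'E'
from h import *
t=cam("top"); s=cam("scene")
for n,c in(("top",t),("scene",s)):
    for nm,cl,z in(("blue",BLUE,.0175),("orange",ORANGE,.05)):
        print(n,nm)
        for ce,a,r,_ in blobs(c,*cl): print(ce.round(1),a,np.round(r[1],1),round(r[2]),ray(c,ce,z).round(4))
big=cv2.resize(t["image"][130:290,130:430],None,fx=2.6,fy=2.6,interpolation=cv2.INTER_CUBIC)
cv2.imwrite("pics/c1.png",cv2.cvtColor(big,cv2.COLOR_RGB2BGR))
E
```

```text
top blue
[117.8 112.3] 1876 [91.7 47.6] 1 [0.8721 0.5131 0.0175]
[150.9  91.4] 8 [3.2 2.8] 18 [0.9447 0.409  0.0175]
[105.5 100.5] 57 [10.  8.] 90 [0.9108 0.555  0.0175]
[143.9 101.8] 93 [16.4 12.2] 53 [0.909  0.4299 0.0175]
[381.5 107.3] 426 [49.2 11.1] 5 [ 0.9073 -0.3448  0.0175]
[136.1 130.8] 9 [2.4 6.3] 68 [0.8119 0.4505 0.0175]
[156.9 142.3] 94 [10. 10.] 90 [0.7753 0.3816 0.0175]
[174.9 158.9] 83 [ 7.8 18. ] 36 [0.7221 0.3212 0.0175]
[298.  178.3] 53 [7.1 7.1] 45 [ 0.6669 -0.0758  0.0175]
[271.3 201.8] 54 [7.5 7. ] 14 [0.5892 0.0083 0.0175]
[237.5 209.1] 57 [7. 7.] 90 [0.5637 0.1154 0.0175]
[248. 245.] 567 [29.6 28.9] 14 [0.4504 0.0789 0.0175]
top orange
[247.8 244.6] 69 [17.2  3.9] 56 [0.4503 0.0779 0.05  ]
scene blue
[329.5 216.5] 570 [26. 30.] 90 [0.4615 0.0854 0.0175]
[130.6 235.6] 643 [60.9 17.8] 24 [ 0.7982 -0.3956  0.0175]
[287.7 237.1] 53 [7.1 7.8] 45 [0.5965 0.0135 0.0175]
[248.7 244.7] 54 [6.6 7.9] 81 [ 0.6739 -0.0712  0.0175]
[325.1 243.3] 54 [7.9 6.6] 18 [0.5697 0.1204 0.0175]
[386.1 267.8] 148 [13. 12.] 90 [0.5787 0.3073 0.0175]
[425.4 372.2] 6600 [157.6  83.3] 24 [0.8371 0.4938 0.0175]
scene orange
[329.8 207.2] 64 [12.9  5.1] 76 [0.4562 0.0822 0.05  ]
[398.2 361.8] 14 [9.8 1.3] 72 [0.8606 0.4326 0.05  ]
```

View pics/c1.png

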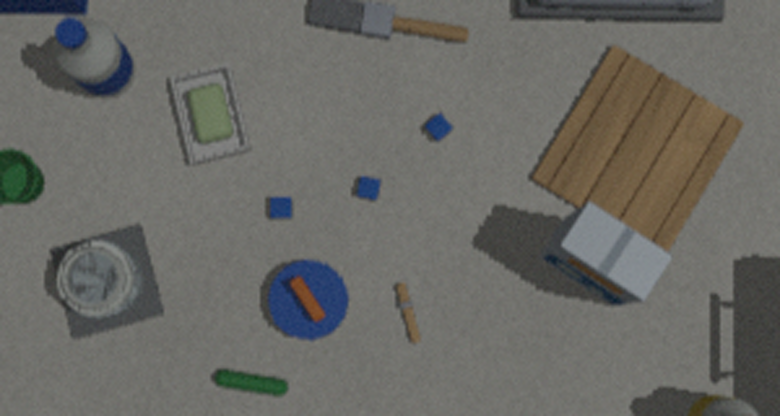

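The crop shows the jar mouth ring at crop (96,278), which is (166.9,236.9) in the full image. The lid bar runs diagonally at (247.8,244.6). The carton's top face corners are about (592,204), (670,255), (638,300) and (560,248). Next I refine the angles and the jar.

```bash
cat >> h.py <<'E'
def up(c,u,v,r=12,k=8):
    p=cv2.getRectSubPix(c["image"],(2*r+1,2*r+1),(u,v)); return cv2.resize(p,None,fx=k,fy=k,interpolation=cv2.INTER_CUBIC), lambda q:np.array([(q[0]+.5)/k-.5-r+u,(q[1]+.5)/k-.5-r+v])
def yawbox(c,u,v,z,lo,hi,r=12):
    """long-edge world yaw (deg), centre and size of the coloured patch"""
    im,f=up(c,u,v,r); m=cv2.inRange(cv2.cvtColor(im,cv2.COLOR_RGB2HSV),lo,hi)
    cn=max(cv2.findContours(m,0,1)[0],key=cv2.contourArea); W=np.float32([ray(c,f(q),z)[:2] for q in cn[:,0]])
    b=cv2.minAreaRect(W*1000); P=cv2.boxPoints(b); e=[P[1]-P[0],P[2]-P[1]]; e=max(e,key=np.linalg.norm)
    return np.round(b[0],1),np.round(b[1],1),round(float(np.degrees(np.arctan2(e[1],e[0]))),1)
E
python3 - <<'E'
from h import *
t=cam("top")
for u,v in((298,178.3),(271.3,201.8),(237.5,209.1)): print("tab",yawbox(t,u,v,.018,(100,100,50),(128,255,255)))
print("lid",yawbox(t,248,245,.0305,(95,80,30),(130,255,255),22)); print("bar",yawbox(t,247.8,244.6,.0545,(0,120,60),(20,255,255)))
# jar ring
im,f=up(t,167,237,18,8); g=cv2.cvtColor(im,cv2.COLOR_RGB2GRAY)
for th in(120,130,140,150,160):
    m=(g>th).astype(np.uint8); cs=cv2.findContours(m,0,1)[0]; cn=max(cs,key=cv2.contourArea); 
    hull=cv2.convexHull(cn); e=cv2.fitEllipse(hull); print(th,f(e[0]).round(2),np.round(np.array(e[1])/8,1),ray(t,f(e[0]),.088).round(4),cv2.contourArea(hull))
C=lambda x,y:(130+x/2.6,130+y/2.6)
for q in((592,204),(670,255),(638,300),(560,248)): print("carton top",ray(t,C(*q),.18).round(3))
for q in((614,46),(742,124),(660,250),(532,178)): print("board",ray(t,C(*q),.012).round(3))
im=cv2.resize(np.vstack([im]),(500,500)); im2=cv2.resize(t["image"][160:260,310:420],None,fx=5,fy=5,interpolation=cv2.INTER_CUBIC)[:500,:]
im2=cv2.resize(im2,(300,273)); o=np.zeros((500,800,3),np.uint8);o[:,:500]=im;o[:273,500:]=im2
cv2.imwrite("pics/c2.png",cv2.cvtColor(o,cv2.COLOR_RGB2BGR))
togo([.45,.078,.056])
E
```

```text
tab (array([666.8, -76.4]), array([25.9, 25.8]), 42.0)
tab (array([589. ,   8.4]), array([25.7, 25.1]), 79.8)
tab (array([562.6, 115.4]), array([24.8, 25.5]), -88.4)
lid (array([450.6,  78.2]), array([95.7, 94.7]), 78.5)
bar (array([450.3,  78.2]), array([55.9, 14.3]), 34.4)
120 [170.46 233.63] [17.  23.7] [0.4772 0.3102 0.088 ] 8265.0
130 [170.89 226.09] [ 4.4 12.4] [0.5001 0.3099 0.088 ] 1371.5Traceback (most recent call last):
  File "<stdin>", line 8, in <module>
ValueError: max() iterable argument is empty
```

```bash
python3 - <<'E'
from h import *
t=cam("top")
C=lambda x,y:(130+x/2.6,130+y/2.6)
for q in((592,204),(670,255),(638,300),(560,248)): print("carton top",ray(t,C(*q),.18).round(3))
for q in((614,46),(742,124),(660,250),(532,178)): print("board",ray(t,C(*q),.012).round(3))
im,f=up(t,167,237,18,11); im=cv2.resize(im,(555,555)); g=cv2.cvtColor(cv2.convertScaleAbs(im,alpha=1.7),cv2.COLOR_RGB2BGR)
cv2.imwrite("pics/c2.png",g)
togo([.45,.078,.056])
E
```

```text
carton top [ 0.555 -0.239  0.18 ]
carton top [ 0.5   -0.324  0.18 ]
carton top [ 0.451 -0.289  0.18 ]
carton top [ 0.505 -0.204  0.18 ]
board [ 0.773 -0.296  0.012]
board [ 0.678 -0.455  0.012]
board [ 0.519 -0.352  0.012]
board [ 0.605 -0.195  0.012]
tcp [0.1337 0.5591 0.253 ] shift [-0.4195 -0.3942  0.1972] tilt [-0.     0.001  1.   ] j [1.2  0.31 0.05 1.3  0.   1.43]
tool y yaw deg 76.5
```

View pics/c2.png

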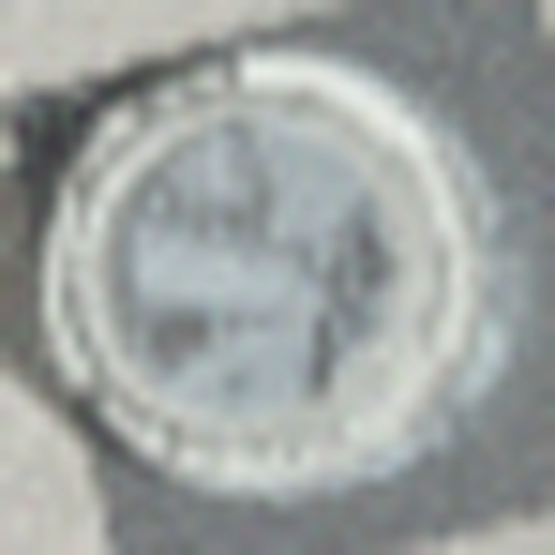

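The jar crop shows the mouth's inner circle centred near crop (252,258) and the white outer thread near (258,272), in a crop scaled 15x. I'll check it with a scene crop and work out the first move.

```bash
python3 - <<'E'
from h import *
t=cam("top"); s=cam("scene")
f=lambda q:(q[0]/15-.5-18+167,q[1]/15-.5-18+237)
print("mouth",ray(t,f((252,258)),.088).round(4),"thread",ray(t,f((258,272)),.075).round(4))
im,_=up(s,408,238,18,15); cv2.imwrite("pics/c3.png",cv2.cvtColor(cv2.convertScaleAbs(im,alpha=1.5),cv2.COLOR_RGB2BGR))
togo([.6668,-.0764,.12],np.radians(42))
E
```

```text
mouth [0.4707 0.3255 0.088 ] thread [0.4685 0.327  0.075 ]
tcp [0.1338 0.5592 0.2532] shift [-0.6663 -0.4941  0.1333] tilt [-0.  0.  1.] j [ 1.2   0.31  0.05  1.3  -0.    1.43]
tool y yaw deg 76.5
rz 0.603 or -2.539
```

View pics/c3.png

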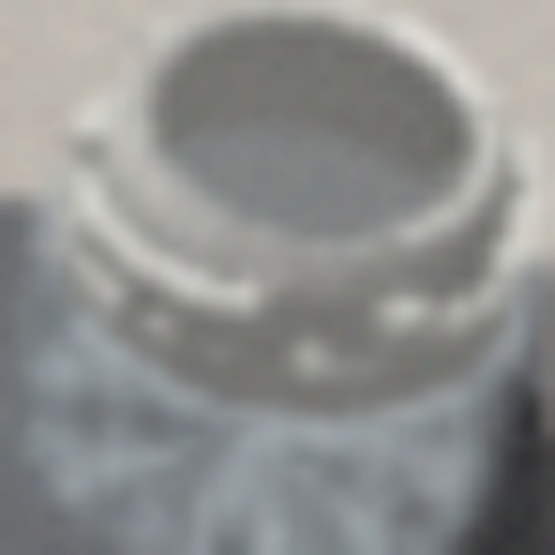

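The scene crop shows the mouth ellipse at about (311,129), which is (410.2,228.1) in the full image. A thread end is visible at crop (250,295). Next I move above the first tablet.

Careful with the scale: shifts go in units of 20 mm. That gives: -0.666 m is -33.3, -0.494 m is -24.7.

```bash
python3 - <<'E'
from h import *
s=cam("scene");print("mouth scene",ray(s,(410.2,228.1),.088).round(4))
E
python3 nudge.py '[-33.3,-24.7,1.5,0,0,0.6,-33.3,-24.7,1.5,0,0,0.6,-33.3,-24.7,1.5,0,0,0.6,-33.3,-24.7,1.5,0,0,0.6,-33.3,-24.7,1.5,0,0,0.6,-33.3,-24.7,1.5,0,0,0.6,-33.3,-24.7,1.5,0,0,0.6,-33.3,-24.7,1.5,0,0,0.6]' 0.06 40
python3 - <<'E'
from h import *
togo([.6668,-.0764,.10],np.radians(42))
E
```

```text
mouth scene [0.4739 0.3308 0.088 ]
clock: 1.45
tcp_pos: [0.4561, 0.1747, 0.2356]
orientation: [0.0, 0.405, 0.914, 0.0]
wrist_force: [0.2, 0.4, -0.8]
finger_gap: 0.0601
grip_force: 0.0
tcp [0.4561 0.1747 0.2356] shift [-0.3275 -0.0125  0.1357] tilt [ 0.    -0.001  1.   ] j [ 0.2   0.15 -0.21  1.21  0.    1.04]
tool y yaw deg 42.2
rz 0.003 or -3.139
```

```bash

python3 nudge.py '[-16.45,-0.6,6.75,0,0,0,-16.45,-0.6,6.75,0,0,0,-16.45,-0.6,6.75,0,0,0,-16.45,-0.6,6.75,0,0,0,-16.45,-0.6,6.75,0,0,0,-16.45,-0.6,6.75,0,0,0,-16.45,-0.6,6.75,0,0,0,-16.45,-0.6,6.75,0,0,0]'
python3 - <<'E'
from h import *
t=cam("top"); 
for ce,a,r,_ in blobs(t,*BLUE,amin=20):
    if 40<a<70 or 150<ce[1]<250: print(ce.round(1),a,ray(t,ce,.018).round(4))
togo([.6675,-.0755,.026],np.radians(42))
E
```

```text
clock: 2.45
tcp_pos: [0.6663, -0.0752, 0.1]
orientation: [-0.001, 0.405, 0.914, 0.0]
wrist_force: [-0.4, -0.3, 0.2]
finger_gap: 0.0601
grip_force: 0.0
[105.4 100.6] 54 [0.9102 0.5553 0.018 ]
[173.5 159.4] 96 [0.7202 0.3255 0.018 ]
[237.4 209.1] 58 [0.5634 0.1156 0.018 ]
[243.2 244.3] 365 [0.452  0.0943 0.018 ]
tcp [ 0.6664 -0.0747  0.1006] shift [-0.0014  0.0003  0.0746] tilt [-0. -0.  1.] j [-0.23  0.57  0.07  1.07  0.    0.6 ]
tool y yaw deg 42.2
rz 0.004 or -3.138
```

```bash

python3 nudge.py '[-0.05,0,2,0,0,0,-0.05,0,3.5,0,0,0,-0.05,0,3.75,0,0,0,-0.05,0,3.75,0,0,0]'
python3 nudge.py '[0,0,0,0,0,0,0,0,0,0,0,0,0,0,0,0,0,0,0,0,0,0,0,0,0,0,0,0,0,0]' 0 40
python3 nudge.py '[0,0,-3,0,0,0,0,0,-6,0,0,0,0,0,-7.5,0,0,0,0,0,-7.5,0,0,0]'
python3 - <<'E'
from h import *
togo([.472,.327,.18])
E
```

```text
clock: 3.0
tcp_pos: [0.6677, -0.0754, 0.0264]
orientation: [0.0, 0.405, 0.914, 0.0]
wrist_force: [0.2, -0.5, 1.1]
finger_gap: 0.0599
grip_force: 0.0
clock: 3.62
tcp_pos: [0.6687, -0.0765, 0.0271]
orientation: [0.001, 0.405, 0.914, 0.0]
wrist_force: [0.5, 0.1, 6.7]
finger_gap: 0.0247
grip_force: 40.7
clock: 4.12
tcp_pos: [0.6694, -0.0768, 0.1791]
orientation: [0.003, 0.405, 0.914, 0.001]
wrist_force: [0.2, 0.1, -0.8]
finger_gap: 0.0249
grip_force: 40.0
tcp [ 0.6694 -0.0768  0.1791] shift [ 0.4318  0.1247 -0.0028] tilt [ 0.006 -0.004  1.   ] j [-0.23  0.53  0.19  1.23  0.    0.6 ]
tool y yaw deg 42.2
```

```bash

python3 nudge.py '[21.6,6.25,-0.15,0,0,0,21.6,6.25,-0.15,0,0,0,21.6,6.25,-0.15,0,0,0,21.6,6.25,-0.15,0,0,0,21.6,6.25,-0.15,0,0,0,21.6,6.25,-0.15,0,0,0,21.6,6.25,-0.15,0,0,0,21.6,6.25,-0.15,0,0,0]'
python3 - <<'E'
from h import *
togo([.472,.327,.122])
E
```

```text
clock: 5.12
tcp_pos: [0.4671, 0.3304, 0.1765]
orientation: [-0.001, 0.403, 0.915, -0.001]
wrist_force: [-0.2, -0.7, 0.2]
finger_gap: 0.025
grip_force: 40.0
tcp [0.4671 0.3304 0.1765] shift [-0.0059  0.0015  0.0545] tilt [-0.001  0.003  1.   ] j [ 0.48  0.34 -0.1   1.13  0.    1.3 ]
tool y yaw deg 42.5
```

```bash

python3 nudge.py '[0,0,1.5,0,0,0,0,0,2.7,0,0,0,0,0,2.7,0,0,0]'
python3 - <<'E'
from h import *
t=cam("top")
cv2.imwrite("pics/p5.png",cv2.cvtColor(up(t,167,237,25,11)[0],cv2.COLOR_RGB2BGR))
togo([.472,.327,.122])
E
```

```text
clock: 5.5
tcp_pos: [0.4683, 0.3261, 0.1211]
orientation: [-0.002, 0.406, 0.914, -0.003]
wrist_force: [-0.4, 0.3, -0.3]
finger_gap: 0.0251
grip_force: 40.0
tcp [0.4693 0.3266 0.1227] shift [-0.0015  0.0022  0.0007] tilt [-0.001  0.004  1.   ] j [ 0.47  0.38 -0.19  1.01 -0.    1.3 ]
tool y yaw deg 42.1
```

```bash

python3 nudge.py '[-0.1,0.1,0,0,0,0,-0.1,0.1,0,0,0,0]'
python3 nudge.py '[0,0,0,0,0,0,0,0,0,0,0,0,0,0,0,0,0,0]' 0.06
python3 nudge.py '[0,0,-2.5,0,0,0,0,0,-3,0,0,0]'
python3 - <<'E'
from h import *
togo([.589,.0085,.10],np.radians(79.8)) 
E
```

```text
clock: 5.8
tcp_pos: [0.4741, 0.3278, 0.1253]
orientation: [0.001, 0.406, 0.914, 0.001]
wrist_force: [1.1, 0.6, 0.3]
finger_gap: 0.0251
grip_force: 40.0
clock: 6.18
tcp_pos: [0.473, 0.3278, 0.1244]
orientation: [0.0, 0.405, 0.914, 0.0]
wrist_force: [0.1, 0.3, 0.1]
finger_gap: 0.0599
grip_force: 0.0
clock: 6.42
tcp_pos: [0.4745, 0.3286, 0.1875]
orientation: [0.002, 0.405, 0.914, 0.002]
wrist_force: [0.3, -0.9, 0.8]
finger_gap: 0.0601
grip_force: 0.0
tcp [0.4745 0.3286 0.1875] shift [-0.314  -0.1306  0.0873] tilt [ 0.001 -0.005  1.   ] j [ 0.47  0.34 -0.08  1.15  0.    1.3 ]
tool y yaw deg 42.2
rz -0.657 or 2.485
```

```bash

python3 nudge.py '[-3,-1.3,0,0,0,-0.18,-15.7,-6.55,4.35,0,0,-0.657,-15.7,-6.55,4.35,0,0,-0.657,-15.7,-6.55,4.35,0,0,-0.657,-15.7,-6.55,4.35,0,0,-0.657,-15.7,-6.55,4.35,0,0,-0.657,-15.7,-6.55,4.35,0,0,-0.657,-15.7,-6.55,4.35,0,0,-0.657]'
python3 - <<'E'
from h import *
t=cam("top"); s=cam("scene")
for c in (t,s):
  for ce,a,r,_ in blobs(c,*BLUE,amin=20):
    if 40<a<700 and ce[1]>150: print(ce.round(1),a,ray(c,ce,.018).round(4))
togo([.5895,.009,.029],np.radians(79.8))
E
```

```text
clock: 7.42
tcp_pos: [0.5861, 0.0072, 0.0968]
orientation: [-0.001, 0.089, 0.996, 0.0]
wrist_force: [-0.3, 0.5, -0.1]
finger_gap: 0.0598
grip_force: 0.0
[174.1 159.2] 87 [0.721  0.3235 0.018 ]
[237.4 209.3] 55 [0.5629 0.1156 0.018 ]
[170.  236.4] 47 [0.4723 0.326  0.018 ]
[329.5 216.5] 570 [0.462  0.0855 0.018 ]
[130.6 235.7] 647 [ 0.7989 -0.3948  0.018 ]
[287.5 237.3] 49 [0.5976 0.0137 0.018 ]
[325.2 243.2] 52 [0.5699 0.1206 0.018 ]
[386.3 267.6] 163 [0.5783 0.3075 0.018 ]
tcp [0.5863 0.0082 0.0975] shift [-0.003   0.0013  0.0685] tilt [-0. -0.  1.] j [-0.12  0.42 -0.19  0.96  0.    0.05]
tool y yaw deg 79.9
rz 0.002 or -3.14
```

```bash

python3 nudge.py '[-0.15,0.05,2,0,0,0,-0.15,0.05,3.4,0,0,0,-0.15,0.05,3.4,0,0,0,-0.15,0.05,3.4,0,0,0]'
python3 nudge.py '[0,0,0,0,0,0,0,0,0,0,0,0,0,0,0,0,0,0,0,0,0,0,0,0,0,0,0,0,0,0]' 0 40
python3 nudge.py '[0,0,-3,0,0,0,0,0,-6,0,0,0,0,0,-7.5,0,0,0,0,0,-7.5,0,0,0]'
python3 - <<'E'
from h import *
togo([.472,.3275,.18])
E
```

```text
clock: 8.02
tcp_pos: [0.5904, 0.0084, 0.0305]
orientation: [0.001, 0.088, 0.996, 0.0]
wrist_force: [0.9, 1.5, 1.3]
finger_gap: 0.0599
grip_force: 0.0
clock: 8.65
tcp_pos: [0.5909, 0.0075, 0.0307]
orientation: [0.001, 0.089, 0.996, 0.0]
wrist_force: [-0.3, 0.1, 6.5]
finger_gap: 0.0251
grip_force: 40.3
clock: 9.15
tcp_pos: [0.5918, 0.0072, 0.1828]
orientation: [0.003, 0.089, 0.996, -0.0]
wrist_force: [0.3, 0.3, 0.4]
finger_gap: 0.0249
grip_force: 39.6
tcp [0.5918 0.0072 0.1828] shift [0.1746 0.2941 0.0017] tilt [ 0.007 -0.     1.   ] j [-0.12  0.37 -0.05  1.15  0.    0.05]
tool y yaw deg 79.8
```

```bash

python3 nudge.py '[8.75,14.7,0.1,0,0,0,8.75,14.7,0.1,0,0,0,8.75,14.7,0.1,0,0,0,8.75,14.7,0.1,0,0,0,8.75,14.7,0.1,0,0,0,8.75,14.7,0.1,0,0,0,8.75,14.7,0.1,0,0,0,8.75,14.7,0.1,0,0,0]'
python3 nudge.py '[0,0,1.5,0,0,0,0,0,2.75,0,0,0,0,0,2.75,0,0,0]'
python3 - <<'E'
from h import *
togo([.472,.3275,.125])
E
```

```text
clock: 10.15
tcp_pos: [0.4692, 0.3271, 0.1761]
orientation: [-0.001, 0.089, 0.996, -0.001]
wrist_force: [0.1, 0.4, 0.5]
finger_gap: 0.0248
grip_force: 39.6
clock: 10.52
tcp_pos: [0.4686, 0.3255, 0.12]
orientation: [-0.002, 0.09, 0.996, -0.001]
wrist_force: [-0.5, 0.5, -0.5]
finger_gap: 0.0247
grip_force: 39.6
tcp [0.4686 0.3255 0.12  ] shift [-0.003   0.0025 -0.005 ] tilt [-0.004  0.003  1.   ] j [ 0.47  0.38 -0.19  1.   -0.    0.65]
tool y yaw deg 79.7
```

```bash

python3 nudge.py '[-0.15,0.1,-0.15,0,0,0,-0.15,0.1,-0.15,0,0,0]'
python3 nudge.py '[0,0,0,0,0,0,0,0,0,0,0,0,0,0,0,0,0,0]' 0.06
python3 nudge.py '[0,0,-2.5,0,0,0,0,0,-3,0,0,0]'
python3 - <<'E'
from h import *
togo([.5635,.116,.10],np.radians(91.6)) 
E
```

```text
clock: 10.78
tcp_pos: [0.4745, 0.3295, 0.127]
orientation: [0.001, 0.089, 0.996, 0.001]
wrist_force: [0.2, 0.4, -1.3]
finger_gap: 0.0245
grip_force: 39.6
clock: 11.15
tcp_pos: [0.4728, 0.3293, 0.1254]
orientation: [0.0, 0.089, 0.996, 0.0]
wrist_force: [-0.7, -0.4, -0.3]
finger_gap: 0.0597
grip_force: 0.0
clock: 11.4
tcp_pos: [0.4744, 0.3302, 0.1885]
orientation: [0.002, 0.089, 0.996, 0.001]
wrist_force: [-0.3, 0.5, -0.4]
finger_gap: 0.0602
grip_force: 0.0
tcp [0.4744 0.3302 0.1885] shift [-0.1252 -0.1953  0.0884] tilt [ 0.004 -0.003  1.   ] j [ 0.47  0.34 -0.08  1.15  0.    0.65]
tool y yaw deg 79.8
rz -0.206 or 2.936
```

```bash

python3 nudge.py '[-2.5,-4,0.5,0,0,-0.1,-6.25,-9.75,4.3,0,0,-0.206,-6.25,-9.75,4.3,0,0,-0.206,-6.25,-9.75,4.3,0,0,-0.206,-6.25,-9.75,4.3,0,0,-0.206,-6.25,-9.75,4.3,0,0,-0.206]'
python3 - <<'E'
from h import *
t=cam("top"); s=cam("scene")
for c in (t,s):
  for ce,a,r,_ in blobs(c,*BLUE,amin=20):
    if 20<a<700 and ce[1]>150: print(ce.round(1),a,ray(c,ce,.018).round(4))
togo([.5643,.1165,.0305],np.radians(91.6))
E
```

```text
clock: 12.15
tcp_pos: [0.561, 0.1152, 0.0989]
orientation: [-0.001, -0.014, 1.0, 0.0]
wrist_force: [0.1, 0.3, 0.4]
finger_gap: 0.06
grip_force: 0.0
[174.3 159. ] 95 [0.7214 0.3231 0.018 ]
[255.2 243.1] 275 [0.4567 0.0562 0.018 ]
[167.8 236.1] 56 [0.4732 0.3332 0.018 ]
[342.4 209.6] 27 [0.4157 0.108  0.018 ]
[325.  219.2] 283 [0.4788 0.0783 0.018 ]
[130.6 235.6] 649 [ 0.7987 -0.3951  0.018 ]
[325.1 243.2] 53 [0.57   0.1204 0.018 ]
[386.3 267.7] 160 [0.5787 0.3077 0.018 ]
tcp [0.5613 0.1164 0.0998] shift [-0.003   0.      0.0693] tilt [ 0.001 -0.     1.   ] j [ 0.06  0.4  -0.22  0.95  0.    0.03]
tool y yaw deg 91.7
rz 0.002 or -3.14
```

```bash

python3 nudge.py '[-0.15,0,2,0,0,0,-0.15,0,3.5,0,0,0,-0.15,0,3.5,0,0,0,-0.15,0,3.5,0,0,0]'
python3 nudge.py '[0,0,0,0,0,0,0,0,0,0,0,0,0,0,0,0,0,0,0,0,0,0,0,0,0,0,0,0,0,0]' 0 40
python3 nudge.py '[0,0,-3,0,0,0,0,0,-6,0,0,0,0,0,-7.5,0,0,0,0,0,-7.5,0,0,0]'
python3 - <<'E'
from h import *
togo([.472,.3275,.18])
E
```

```text
clock: 12.75
tcp_pos: [0.565, 0.1164, 0.0307]
orientation: [0.001, -0.015, 1.0, 0.0]
wrist_force: [0.4, 0.1, 0.4]
finger_gap: 0.0602
grip_force: 0.0
clock: 13.38
tcp_pos: [0.5656, 0.1155, 0.0308]
orientation: [0.001, -0.014, 1.0, 0.0]
wrist_force: [-1.5, -0.1, 5.2]
finger_gap: 0.0251
grip_force: 40.6
clock: 13.88
tcp_pos: [0.5664, 0.1153, 0.1827]
orientation: [0.003, -0.014, 1.0, 0.0]
wrist_force: [-0.2, -0.0, -0.2]
finger_gap: 0.0249
grip_force: 40.3
tcp [0.5664 0.1153 0.1827] shift [0.0884 0.2148 0.0022] tilt [ 0.007 -0.     1.   ] j [ 0.06  0.34 -0.09  1.13  0.    0.03]
tool y yaw deg 91.6
```

```bash

python3 nudge.py '[4.4,10.75,0.1,0,0,0,4.4,10.75,0.1,0,0,0,4.4,10.75,0.1,0,0,0,4.4,10.75,0.1,0,0,0,4.4,10.75,0.1,0,0,0,4.4,10.75,0.1,0,0,0]'
python3 nudge.py '[-0.15,0.1,1.5,0,0,0,-0.15,0.1,2.5,0,0,0,-0.15,0.1,2.5,0,0,0]'
python3 - <<'E'
from h import *
togo([.472,.3275,.125])
E
```

```text
clock: 14.62
tcp_pos: [0.4699, 0.3272, 0.176]
orientation: [-0.001, -0.014, 1.0, -0.001]
wrist_force: [0.9, -0.1, -0.1]
finger_gap: 0.0248
grip_force: 40.3
clock: 15.0
tcp_pos: [0.4727, 0.3276, 0.1251]
orientation: [-0.002, -0.013, 1.0, -0.001]
wrist_force: [0.8, -0.5, -1.2]
finger_gap: 0.0247
grip_force: 40.3
tcp [0.4727 0.3276 0.1251] shift [ 0.0007 -0.0001  0.0001] tilt [-0.004  0.002  1.   ] j [ 0.47  0.38 -0.17  1.02 -0.    0.44]
tool y yaw deg 91.5
```

```bash

python3 nudge.py '[0,0,0,0,0,0,0,0,0,0,0,0,0,0,0,0,0,0]' 0.06
python3 nudge.py '[0,0,-2.5,0,0,0,0,0,-4.5,0,0,0,0,0,-4.5,0,0,0]'
python3 - <<'E'
from h import *
t=cam("top"); s=cam("scene")
for n,c in (("top",t),("sc",s)):
  for nm,cl in(("b",BLUE),("o",ORANGE)):
   for ce,a,r,_ in blobs(c,*cl,amin=20):
    if 20<a<700 and ce[1]>150: print(n,nm,ce.round(1),a,ray(c,ce,.018).round(4),ray(c,ce,.05).round(4))
print("lid",yawbox(t,248,245,.0305,(95,80,30),(130,255,255),22)); print("bar",yawbox(t,247.8,244.6,.0545,(0,120,60),(20,255,255)))
print("bar scene",yawbox(s,329.8,207.2,.0545,(0,120,60),(20,255,255)))
togo([.4505,.0785,.13],np.radians(124.4))
E
```

```text
clock: 15.38
tcp_pos: [0.4739, 0.3299, 0.1281]
orientation: [0.001, -0.014, 1.0, 0.0]
wrist_force: [-0.2, -0.7, -0.6]
finger_gap: 0.0599
grip_force: 0.0
clock: 15.75
tcp_pos: [0.4753, 0.331, 0.2216]
orientation: [0.004, -0.014, 1.0, 0.002]
wrist_force: [1.4, 0.6, 0.5]
finger_gap: 0.0601
grip_force: 0.0
top b [174.3 159.1] 88 [0.7212 0.3229 0.018 ] [0.7143 0.3161 0.05  ]
top b [248.1 244.9] 560 [0.4504 0.0788 0.018 ] [0.4493 0.0771 0.05  ]
top b [167.6 237.6] 35 [0.4684 0.3336 0.018 ] [0.4669 0.3266 0.05  ]
top o [247.6 244.5] 75 [0.4518 0.0801 0.018 ] [0.4506 0.0785 0.05  ]
sc b [329.5 216.5] 572 [0.4619 0.0855 0.018 ] [0.494  0.0984 0.05  ]
sc b [130.6 235.7] 649 [ 0.7988 -0.3949  0.018 ] [ 0.8207 -0.3675  0.05  ]
sc b [386.1 267.8] 148 [0.5791 0.3074 0.018 ] [0.6076 0.3136 0.05  ]
sc o [329.8 207.2] 65 [0.4233 0.0691 0.018 ] [0.4565 0.0825 0.05  ]
lid (array([450.5,  78.3]), array([95.9, 94.6]), 79.1)
bar (array([450.2,  78. ]), array([55.8, 14.4]), 34.3)
bar scene (array([465.4,  87.4]), array([76.3, 17.6]), 35.4)
tcp [0.4735 0.33   0.2178] shift [ 0.0302 -0.2508  0.0876] tilt [ 0.001 -0.001  1.   ] j [ 0.47  0.33 -0.02  1.22 -0.    0.44]
tool y yaw deg 91.6
rz -0.572 or 2.57
```

```bash

python3 nudge.py '[1.5,-12.5,4.3,0,0,-0.572,1.5,-12.5,4.3,0,0,-0.572,1.5,-12.5,4.3,0,0,-0.572,1.5,-12.5,4.3,0,0,-0.572,1.5,-12.5,4.3,0,0,-0.572,1.5,-12.5,4.3,0,0,-0.572,1.5,-12.5,4.3,0,0,-0.572]' 0.045
python3 - <<'E'
from h import *
t=cam("top"); s=cam("scene")
a=cv2.convertScaleAbs(up(t,167,237,20,10)[0],alpha=1.5); b=cv2.convertScaleAbs(up(s,408,238,20,10)[0],alpha=1.5)
c=cv2.resize(np.hstack([a,b]),(780,390)); cv2.imwrite("pics/c6.png",cv2.cvtColor(c,cv2.COLOR_RGB2BGR))
togo([.451,.079,.057],np.radians(124.3))
E
```

```text
clock: 16.73
tcp_pos: [0.4502, 0.0795, 0.1309]
orientation: [-0.0, -0.296, 0.955, 0.0]
wrist_force: [0.7, -0.7, 0.1]
finger_gap: 0.045
grip_force: 0.0
tcp [0.4506 0.08   0.1313] shift [ 0.0003 -0.001   0.0743] tilt [ 0. -0.  1.] j [-0.    0.17 -0.46  0.95  0.   -0.6 ]
tool y yaw deg 124.5
rz 0.003 or -3.139
```

View pics/c6.png

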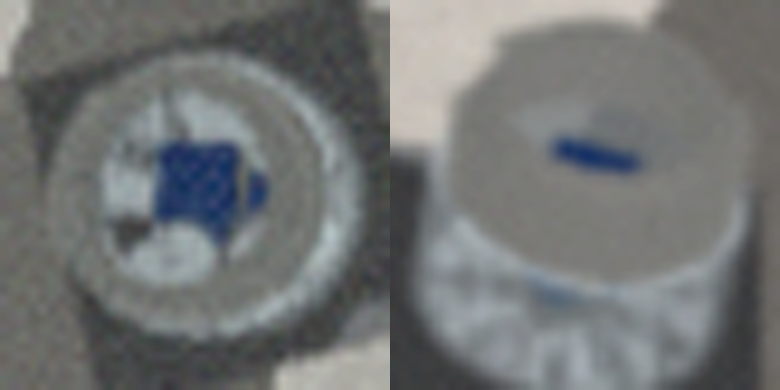

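The crop shows tablets inside the jar, with blue at about (205,180) in the left panel, and the mouth clear. Next I grip the lid.

```bash

python3 nudge.py '[0,-0.05,2,0,0,0,0,-0.05,3.65,0,0,0,0,-0.05,3.65,0,0,0,0,-0.05,3.65,0,0,0]'
python3 nudge.py '[0,0,0,0,0,0,0,0,0,0,0,0,0,0,0,0,0,0,0,0,0,0,0,0,0,0,0,0,0,0]' 0 70
python3 nudge.py '[0,0,-2,0,0,0,0,0,-4,0,0,0,0,0,-4.75,0,0,0,0,0,-4.75,0,0,0]'
python3 - <<'E'
from h import *
t=cam("top");print("bar",[yawbox(t,*proj(t,[.451,.079,.15]),.15,(0,120,60),(20,255,255))])
togo([.4725,.328,.155])
E
```

```text
clock: 17.32
tcp_pos: [0.4517, 0.0789, 0.0592]
orientation: [0.001, -0.296, 0.955, -0.0]
wrist_force: [0.4, 0.9, 0.1]
finger_gap: 0.045
grip_force: 0.0
clock: 17.95
tcp_pos: [0.4521, 0.0785, 0.0598]
orientation: [0.001, -0.296, 0.955, -0.0]
wrist_force: [-0.9, 0.9, 5.4]
finger_gap: 0.0144
grip_force: 70.1
clock: 18.45
tcp_pos: [0.4522, 0.0782, 0.155]
orientation: [0.002, -0.296, 0.955, -0.001]
wrist_force: [0.9, -0.6, -1.9]
finger_gap: 0.0145
grip_force: 69.2Traceback (most recent call last):
  File "<stdin>", line 2, in <module>
  File "h.py", line 37, in yawbox
    cn=max(cv2.findContours(m,0,1)[0],key=cv2.contourArea); W=np.float32([ray(c,f(q),z)[:2] for q in cn[:,0]])
ValueError: max() iterable argument is empty
```

```bash
python3 -c "
from h import *
togo([.4725,.328,.165])"
```

```text
tcp [0.4513 0.0782 0.1538] shift [-0.1586  0.1942 -0.0112] tilt [0.001 0.001 1.   ] j [-0.    0.15 -0.42  1.    0.   -0.6 ]
tool y yaw deg 124.4
```

```bash

python3 nudge.py '[-1.5,1.8,-0.5,0,0,0,-4,5,-0.55,0,0,0,-6,7.5,-0.55,0,0,0,-7.95,9.7,-0.55,0,0,0,-7.95,9.7,-0.55,0,0,0,-7.95,9.7,-0.55,0,0,0,-7.95,9.7,-0.55,0,0,0]'
python3 - <<'E'
from h import *
t=cam("top");s=cam("scene")
for n,c in(("t",t),("s",s)):
  for ce,a,r,_ in blobs(c,*BLUE,amin=60):
    if ce[1]>150: print(n,ce.round(1),a,np.round(r[1],1))
im=cv2.convertScaleAbs(up(s,408,215,25,8)[0],alpha=1.5); im2=cv2.convertScaleAbs(up(t,167,237,25,8)[0],alpha=1.5)
cv2.imwrite("pics/c7.png",cv2.cvtColor(cv2.resize(np.hstack([im2,im]),(780,390)),cv2.COLOR_RGB2BGR))
togo([.4725,.328,.140])
E
```

```text
clock: 19.38
tcp_pos: [0.472, 0.3267, 0.1634]
orientation: [-0.001, -0.295, 0.955, -0.0]
wrist_force: [-0.1, 0.3, -1.3]
finger_gap: 0.0145
grip_force: 69.2
t [174.1 159.2] 91 [ 8.8 19.1]
t [169.5 240.4] 309 [15.1 32.7]
s [410.1 222.1] 679 [35.1 28.4]
s [130.6 235.7] 648 [60.9 17.7]
s [386.1 267.8] 148 [13. 12.]
s [425.1 372.3] 6726 [157.7  83.4]
tcp [0.4724 0.3265 0.164 ] shift [-0.0009  0.0012  0.024 ] tilt [-0.001  0.     1.   ] j [ 0.47  0.35 -0.12  1.1  -0.   -0.13]
tool y yaw deg 124.3
```

View pics/c7.png

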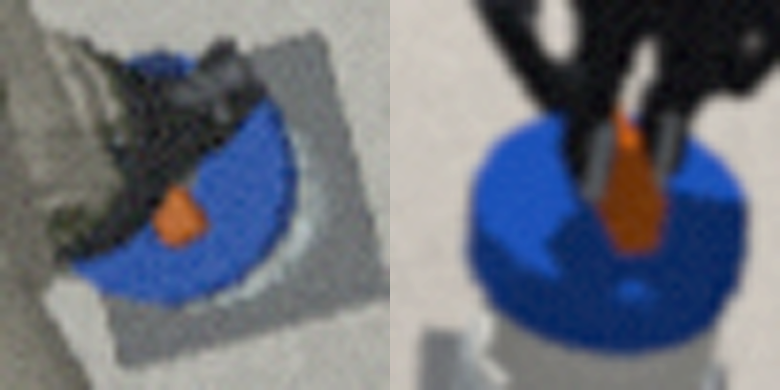

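The lid is held level just above the neck, at (408,215) in the scene view. I lower it slowly.

```bash

python3 nudge.py '[0,0.05,0.3,0,0,0,0,0.05,0.6,0,0,0,0,0.05,0.9,0,0,0,0,0.05,1.1,0,0,0,0,0.05,1.1,0,0,0]'
python3 nudge.py '[0,0,0.1,0,0,0,0,0,0.2,0,0,0,0,0,0.2,0,0,0]'
python3 nudge.py '[0,0,0.1,0,0,0,0,0,0.15,0,0,0,0,0,0.15,0,0,0]'
```

```text
clock: 20.1
tcp_pos: [0.4717, 0.3288, 0.1417]
orientation: [-0.0, -0.296, 0.955, -0.0]
wrist_force: [-1.2, -0.1, -0.6]
finger_gap: 0.0147
grip_force: 69.2
clock: 20.48
tcp_pos: [0.4717, 0.3294, 0.1383]
orientation: [-0.0, -0.296, 0.955, 0.0]
wrist_force: [-2.3, 2.2, -0.1]
finger_gap: 0.0144
grip_force: 69.6
clock: 20.85
tcp_pos: [0.472, 0.3296, 0.1378]
orientation: [0.001, -0.296, 0.955, 0.001]
wrist_force: [-5.7, 0.0, 16.1]
finger_gap: 0.0139
grip_force: 71.6
```

Careful with the scale: shifts go in units of 20 mm. That gives: -0.001 m is -0.05.

```bash
cat > st.py <<'E'
from h import *
s=env.get_state(); c=cam("scene")
b=[x for x in blobs(c,*BLUE,amin=300) if abs(x[0][0]-410)<25 and abs(x[0][1]-222)<30]
hsv=cv2.cvtColor(c["image"],cv2.COLOR_RGB2HSV); m=cv2.inRange(hsv,(100,100,30),(128,255,255))[190:260,380:440]; ys=np.where(m.sum(1)>255*3)[0]+190; 
col=cv2.inRange(hsv,(100,100,30),(128,255,255))[:,405:416]; yb=[np.where(col[200:255,i])[0].max()+200 for i in range(11)]
o=[(x[0].round(1),x[1]) for x in blobs(c,*ORANGE,amin=10) if abs(x[0][0]-410)<30 and abs(x[0][1]-222)<40]
print("F",s["wrist_force"].round(1),"T",s["ft_torque"].round(2),"gap",s["finger_gap"].round(4),"grip",s["grip_force"].round(1),"blue",[x[0].round(1) for x in b],"bottom",np.mean(yb).round(2),"or",o)
togo(s["tcp_pos"])
E
python3 nudge.py '[0,0,0,0,0,0,0,0,0,0,0,0,0,0,0,0,0,0]' 0.019 20
python3 nudge.py '[0,0,-0.05,0,0,0,0,0,-0.05,0,0,0]'
python3 st.py
python3 nudge.py '[0,0,0,0,0,-0.1,0,0,0,0,0,-0.2,0,0,0,0,0,-0.3,0,0,0,0,0,-0.3]'
python3 st.py
```

```text
clock: 21.22
tcp_pos: [0.4721, 0.3288, 0.1349]
orientation: [-0.0, -0.296, 0.955, -0.0]
wrist_force: [-0.6, 0.0, -0.3]
finger_gap: 0.0188
grip_force: 0.0
clock: 21.48
tcp_pos: [0.4721, 0.3289, 0.1361]
orientation: [-0.0, -0.296, 0.955, -0.0]
wrist_force: [-0.1, 0.3, 0.3]
finger_gap: 0.019
grip_force: 0.0
clock: 22.02
tcp_pos: [0.4719, 0.329, 0.1362]
orientation: [-0.0, -0.435, 0.901, 0.0]
wrist_force: [-1.2, -0.1, 0.3]
finger_gap: 0.0187
grip_force: 0.4Traceback (most recent call last):
  File "st.py", line 7, in <module>
    print("F",s["wrist_force"].round(1),"T",s["ft_torque"].round(2),"gap",s["finger_gap"].round(4),"grip",s["grip_force"].round(1),"blue",[x[0].round(1) for x in b],"bottom",np.mean(yb).round(2),"or",o)
                                                                          ^^^^^^^^^^^^^^^^^^^^^
AttributeError: 'float' object has no attribute 'round'
Traceback (most recent call last):
  File "st.py", line 7, in <module>
    print("F",s["wrist_force"].round(1),"T",s["ft_torque"].round(2),"gap",s["finger_gap"].round(4),"grip",s["grip_force"].round(1),"blue",[x[0].round(1) for x in b],"bottom",np.mean(yb).round(2),"or",o)
                                                                          ^^^^^^^^^^^^^^^^^^^^^
AttributeError: 'float' object has no attribute 'round'
```

```bash
sed -i 's/s\["finger_gap"\].round(4)/round(float(s["finger_gap"]),4)/;s/s\["grip_force"\].round(1)/round(float(s["grip_force"]),1)/' st.py
python3 st.py
python3 nudge.py '[0,0,0,0,0,-0.1,0,0,0,0,0,-0.2,0,0,0,0,0,-0.3,0,0,0,0,0,-0.3]'
python3 st.py
```

```text
F [-1.1  0.3 -0.3] T [ 0.04  0.16 -0.07] gap 0.0194 grip 0.4 blue [array([409.5, 229.3])] bottom 241.73 or []
tcp [0.4719 0.329  0.1362] shift [ 0.  0. -0.] tilt [ 0. -0.  1.] j [ 0.47  0.37 -0.16  1.04  0.   -0.43]
tool y yaw deg 141.5
clock: 22.62
tcp_pos: [0.4721, 0.3289, 0.1361]
orientation: [-0.0, -0.564, 0.826, -0.0]
wrist_force: [0.5, -0.3, 0.2]
finger_gap: 0.0189
grip_force: 0.0
F [ 0.5 -0.3  0.2] T [-0.03 -0.03 -0.04] gap 0.0189 grip 0.0 blue [array([409.1, 230.7])] bottom 242.82 or [(array([415.7, 219.8]), np.int32(19))]
tcp [0.4721 0.3289 0.1362] shift [0.     0.     0.0001] tilt [-0.  0.  1.] j [ 0.47  0.37 -0.16  1.04 -0.   -0.73]
tool y yaw deg 158.6
```

```bash

python3 nudge.py '[0,0,0,0,0,-0.1,0,0,0,0,0,-0.2,0,0,0,0,0,-0.3,0,0,0,0,0,-0.3]'
python3 st.py
python3 nudge.py '[0,0,0,0,0,-0.1,0,0,0,0,0,-0.2,0,0,0,0,0,-0.3,0,0,0,0,0,-0.3]'
python3 - <<'E'
from h import *
s=cam("scene")
cv2.imwrite("pics/c8.png",cv2.cvtColor(cv2.convertScaleAbs(up(s,408,225,25,10)[0],alpha=1.5),cv2.COLOR_RGB2BGR))
E
python3 st.py
```

```text
clock: 23.18
tcp_pos: [0.4726, 0.3293, 0.1373]
orientation: [0.001, -0.681, 0.732, -0.0]
wrist_force: [-0.6, 0.5, 4.7]
finger_gap: 0.019
grip_force: 4.1
F [-0.6  0.5  4.7] T [ 0.02  0.15 -0.14] gap 0.019 grip 4.1 blue [array([409. , 230.8])] bottom 242.82 or [(array([416.8, 220.4]), np.int32(21))]
tcp [0.4726 0.3293 0.1373] shift [-0.  0. -0.] tilt [0.001 0.002 1.   ] j [ 0.47  0.37 -0.16  1.04  0.   -1.03]
tool y yaw deg 175.8
clock: 23.72
tcp_pos: [0.4732, 0.3297, 0.1387]
orientation: [-0.002, 0.783, -0.622, 0.001]
wrist_force: [-1.0, 0.1, 12.5]
finger_gap: 0.0187
grip_force: 11.8
F [-2.5  0.3 12. ] T [-0.05  0.5  -0.38] gap 0.0192 grip 11.6 blue [array([409.1, 231.2])] bottom 242.73 or [(array([405.4, 216. ]), np.int32(24))]
tcp [0.4732 0.3297 0.1387] shift [-0.  0.  0.] tilt [0.001 0.004 1.   ] j [ 0.47  0.37 -0.16  1.04  0.   -1.33]
tool y yaw deg -167.0
```

View pics/c8.png

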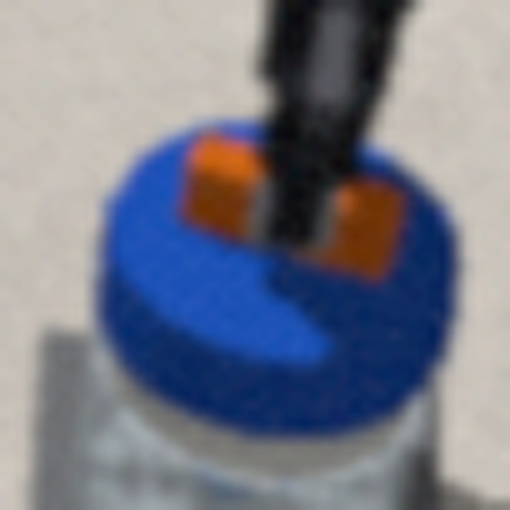

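The lid sits level on the neck. The bar runs from (190,160) to (400,270) in the crop, and a thin strip of neck shows below the skirt. I compute the height from the skirt's lower edge.

```bash
python3 - <<'E'
from h import *
s=cam("scene"); a=np.linspace(0,2*np.pi,721)
for ctr in((.4725,.328),(.474,.3305),(.471,.326)):
  for z in(.062,.068,.073,.078,.08):
    P=np.array([proj(s,[ctr[0]+.048*np.cos(q),ctr[1]+.048*np.sin(q),z]) for q in a]); k=(abs(P[:,0]-410)<6); print(ctr,z,P[k][:,1].max().round(2),P[:,0].min().round(1),P[:,0].max().round(1))
im,f=up(s,410,228,25,8); m=cv2.inRange(cv2.cvtColor(im,cv2.COLOR_RGB2HSV),(100,100,30),(130,255,255))
cn=max(cv2.findContours(m,0,1)[0],key=cv2.contourArea)[:,0]; Q=np.array([f(q) for q in cn]); print(Q.min(0),Q.max(0))
E
python3 st.py
```

```text
(0.4725, 0.328) 0.062 246.61 390.6 425.5
(0.4725, 0.328) 0.068 245.08 390.9 425.9
(0.4725, 0.328) 0.073 243.8 391.1 426.2
(0.4725, 0.328) 0.078 242.5 391.3 426.5
(0.4725, 0.328) 0.08 241.99 391.4 426.6
(0.474, 0.3305) 0.062 247.27 391.3 426.2
(0.474, 0.3305) 0.068 245.74 391.6 426.6
(0.474, 0.3305) 0.073 244.45 391.8 426.9
(0.474, 0.3305) 0.078 243.16 392.0 427.2
(0.474, 0.3305) 0.08 242.65 392.1 427.3
(0.471, 0.326) 0.062 246.02 390.1 425.0
(0.471, 0.326) 0.068 244.48 390.4 425.3
(0.471, 0.326) 0.073 243.2 390.6 425.6
(0.471, 0.326) 0.078 241.91 390.8 425.9
(0.471, 0.326) 0.08 241.39 390.9 426.1
[392.5625 213.1875] [427.8125 243.0625]
F [-1.3 -0.1 11.3] T [-0.04  0.47 -0.38] gap 0.0189 grip 11.6 blue [array([409.1, 231.2])] bottom 242.64 or [(array([405.4, 216. ]), np.int32(24))]
tcp [0.4732 0.3297 0.1387] shift [ 0. -0. -0.] tilt [0.001 0.004 1.   ] j [ 0.47  0.37 -0.16  1.04  0.   -1.33]
tool y yaw deg -167.0
```

```bash
python3 - <<'E'
from h import *
s=cam("scene")
A=ray(s,(403,213.5),.1325);B=ray(s,(422.5,218),.1325);print(A,B,np.degrees(np.arctan2(*(B-A)[1::-1])))
E
python3 nudge.py '[0,0,-0.15,0,0,0,0,0,-0.15,0,0,0,0,0,-0.15,0,0,0]'
python3 st.py
python3 nudge.py '[0,0,0,0,0,-0.08,0,0,0,0,0,-0.16,0,0,0,0,0,-0.24,0,0,0,0,0,-0.24]'
python3 st.py
```

```text
[0.47525568 0.30412073 0.1325    ] [0.46861577 0.3564009  0.1325    ] 97.23817114135113
clock: 24.35
tcp_pos: [0.4722, 0.3289, 0.139]
orientation: [-0.0, 0.783, -0.622, 0.0]
wrist_force: [0.1, -1.1, 1.1]
finger_gap: 0.0192
grip_force: 0.6
F [ 0.1 -1.1  1.1] T [ 0.04 -0.25  0.02] gap 0.0192 grip 0.6 blue [array([409.1, 230.8])] bottom 241.91 or [(array([405.3, 215.8]), np.int32(23))]
tcp [0.4722 0.3289 0.139 ] shift [ 0.  0. -0.] tilt [-0.  0.  1.] j [ 0.47  0.37 -0.16  1.04 -0.   -1.33]
tool y yaw deg -166.9
clock: 24.9
tcp_pos: [0.4725, 0.3292, 0.14]
orientation: [-0.001, 0.852, -0.523, 0.0]
wrist_force: [0.1, 1.0, 5.4]
finger_gap: 0.0192
grip_force: 5.2
F [0.1 1.  5.4] T [-0.01  0.02 -0.21] gap 0.0192 grip 5.2 blue [array([409.6, 230.7])] bottom 241.82 or [(array([405.6, 216.5]), np.int32(29))]
tcp [0.4726 0.3292 0.14  ] shift [0. 0. 0.] tilt [0.    0.002 1.   ] j [ 0.47  0.37 -0.16  1.04  0.   -1.57]
tool y yaw deg -153.1
```

```bash

python3 nudge.py '[0,0,-0.1,0,0,-0.08,0,0,-0.1,0,0,-0.16,0,0,-0.1,0,0,-0.24,0,0,-0.1,0,0,-0.24]'
python3 st.py
python3 nudge.py '[0,0,0,0,0,-0.08,0,0,0,0,0,-0.16,0,0,0,0,0,-0.24,0,0,0,0,0,-0.24]'
python3 st.py
```

```text
clock: 25.45
tcp_pos: [0.4721, 0.329, 0.1413]
orientation: [-0.0, 0.908, -0.418, 0.0]
wrist_force: [-0.4, 0.6, 2.3]
finger_gap: 0.019
grip_force: 1.4
F [-0.4  0.6  2.3] T [ 0.07 -0.06  0.  ] gap 0.019 grip 1.4 blue [array([409.9, 229.8])] bottom 241.45 or [(array([406.2, 217.5]), np.int32(37))]
tcp [0.4721 0.329  0.1413] shift [ 0.  0. -0.] tilt [0. 0. 1.] j [ 0.47  0.37 -0.15  1.05  0.   -1.81]
tool y yaw deg -139.5
clock: 26.0
tcp_pos: [0.4715, 0.3287, 0.1407]
orientation: [0.0, 0.952, -0.307, -0.0]
wrist_force: [0.3, 0.2, -0.5]
finger_gap: 0.0191
grip_force: 0.0
F [ 0.3  0.2 -0.5] T [ 0.   -0.01 -0.04] gap 0.0191 grip 0.0 blue [array([410. , 231.9])] bottom 243.82 or [(array([406.4, 221.5]), np.int32(40))]
tcp [0.4716 0.3288 0.1407] shift [-0.  0.  0.] tilt [ 0.001 -0.001  1.   ] j [ 0.47  0.37 -0.15  1.05  0.   -2.05]
tool y yaw deg -125.7
```

The lid dropped: its bottom edge moved 2.4 px, about 9 mm. I lower the tool and screw forward.

```bash

python3 nudge.py '[0,0,0.2,0,0,0,0,0,0.4,0,0,0,0,0,0.6,0,0,0,0,0,0.6,0,0,0]'
python3 st.py
python3 nudge.py '[0,0,0,0,0,0.1,0,0,0,0,0,0.2,0,0,0,0,0,0.3,0,0,0,0,0,0.4,0,0,0,0,0,0.5,0,0,0,0,0,0.6,0,0,0,0,0,0.6]'
python3 st.py
```

```text
clock: 26.55
tcp_pos: [0.4717, 0.3289, 0.1287]
orientation: [0.0, 0.952, -0.306, -0.0]
wrist_force: [0.6, -0.6, -0.2]
finger_gap: 0.0191
grip_force: 0.0
F [ 0.6 -0.6 -0.2] T [0.05 0.02 0.02] gap 0.0191 grip 0.0 blue [array([410. , 232.1])] bottom 243.82 or [(array([406.3, 221.5]), np.int32(39))]
tcp [0.4718 0.3289 0.1289] shift [-0.0001  0.0001  0.0003] tilt [ 0. -0.  1.] j [ 0.47  0.38 -0.17  1.02  0.   -2.05]
tool y yaw deg -125.6
clock: 27.48
tcp_pos: [0.4722, 0.3291, 0.1294]
orientation: [-0.0, 0.82, -0.573, 0.0]
wrist_force: [-0.6, -0.4, -0.2]
finger_gap: 0.0188
grip_force: 0.0
F [-0.6 -0.4 -0.2] T [ 0.01 -0.03  0.02] gap 0.0188 grip 0.0 blue [array([410.1, 232.9])] bottom 244.45 or [(array([405.4, 220.1]), np.int32(24))]
tcp [0.4721 0.3291 0.1294] shift [ 0. -0. -0.] tilt [0. 0. 1.] j [ 0.47  0.38 -0.17  1.02  0.   -1.45]
tool y yaw deg -159.9
```

Sinking (bottom now 244.45). I continue.

```bash

python3 nudge.py '[0,0,0.05,0,0,0.1,0,0,0.1,0,0,0.2,0,0,0.15,0,0,0.3,0,0,0.15,0,0,0.4,0,0,0.15,0,0,0.5,0,0,0.15,0,0,0.6,0,0,0.15,0,0,0.6]'
python3 st.py
python3 nudge.py '[0,0,0,0,0,0.1,0,0,0,0,0,0.2,0,0,0,0,0,0.3,0,0,0,0,0,0.3]'
python3 st.py
```

```text
clock: 28.4
tcp_pos: [0.472, 0.3289, 0.1263]
orientation: [0.0, -0.614, 0.789, 0.0]
wrist_force: [-0.4, -0.2, 0.3]
finger_gap: 0.0189
grip_force: 0.1
F [-0.4 -0.2  0.3] T [-0.03  0.08  0.01] gap 0.0189 grip 0.1 blue [array([409.5, 233.8])] bottom 245.55 or [(array([415.8, 222.3]), np.int32(23))]
tcp [0.472  0.329  0.1262] shift [ 0. -0. -0.] tilt [ 0. -0.  1.] j [ 0.47  0.38 -0.18  1.01  0.   -0.85]
tool y yaw deg 165.8
clock: 28.95
tcp_pos: [0.472, 0.329, 0.1262]
orientation: [0.0, -0.49, 0.872, 0.0]
wrist_force: [-0.1, -0.5, -0.6]
finger_gap: 0.0193
grip_force: 0.1
F [-0.1 -0.5 -0.6] T [0.   0.05 0.03] gap 0.0193 grip 0.1 blue [array([409.2, 233.8])] bottom 245.82 or [(array([414.8, 221.9]), np.int32(17))]
tcp [0.472  0.329  0.1262] shift [0. 0. 0.] tilt [ 0. -0.  1.] j [ 0.47  0.38 -0.18  1.01  0.   -0.55]
tool y yaw deg 148.6
```

```bash

python3 nudge.py '[0,0,0,0,0,0.08,0,0,0,0,0,0.16,0,0,0,0,0,0.16]'
python3 st.py
python3 nudge.py '[0,0,0,0,0,0.08,0,0,0,0,0,0.16,0,0,0,0,0,0.16]'
python3 st.py
python3 nudge.py '[0,0,0,0,0,0.06,0,0,0,0,0,0.12,0,0,0,0,0,0.12]'
python3 st.py
```

```text
clock: 29.38
tcp_pos: [0.4717, 0.3287, 0.1262]
orientation: [-0.0, -0.418, 0.908, -0.0]
wrist_force: [-1.4, -1.2, 1.5]
finger_gap: 0.0189
grip_force: 4.6
F [-1.4 -1.2  1.5] T [-0.26  0.24  0.17] gap 0.0189 grip 4.6 blue [array([409. , 233.5])] bottom 245.82 or [(array([413.1, 220.7]), np.int32(12))]
tcp [0.4718 0.3287 0.1262] shift [0. 0. 0.] tilt [-0.001 -0.     1.   ] j [ 0.47  0.38 -0.18  1.01 -0.   -0.39]
tool y yaw deg 139.5
clock: 29.8
tcp_pos: [0.4713, 0.3287, 0.1263]
orientation: [-0.001, -0.346, 0.938, -0.0]
wrist_force: [-3.3, -2.8, 3.2]
finger_gap: 0.0191
grip_force: 54.3
F [-3.3 -2.8  3.2] T [-0.68  0.68  1.92] gap 0.0191 grip 54.3 blue [array([408.9, 233.3])] bottom 245.73 or [(array([412.2, 220. ]), np.int32(10))]
tcp [0.4713 0.3287 0.1263] shift [ 0. -0. -0.] tilt [-0.001  0.     1.   ] j [ 0.47  0.38 -0.18  1.01 -0.   -0.24]
tool y yaw deg 130.4
clock: 30.22
tcp_pos: [0.4712, 0.3287, 0.1264]
orientation: [-0.001, -0.291, 0.957, -0.001]
wrist_force: [-3.6, -5.2, 4.9]
finger_gap: 0.0193
grip_force: 113.6
F [-3.6 -5.2  4.9] T [-1.04  0.71  4.27] gap 0.0193 grip 113.6 blue [array([408.9, 233.3])] bottom 245.73 or []
tcp [0.4712 0.3287 0.1264] shift [ 0. -0.  0.] tilt [-0.001  0.001  1.   ] j [ 0.47  0.38 -0.18  1.01 -0.   -0.12]
tool y yaw deg 123.8
```

The lid is at the hard stop: 4.3 N m, with nothing moving any further. I relax, open and lift off.

```bash

python3 nudge.py '[0,0,0,0,0,-0.12,0,0,0,0,0,-0.24,0,0,0,0,0,-0.24]'
python3 nudge.py '[0,0,0,0,0,0,0,0,0,0,0,0]' 0.035
python3 nudge.py '[0,0,-2.5,0,0,0,0,0,-5,0,0,0,0,0,-6.5,0,0,0,0,0,-6.5,0,0,0]'
python3 - <<'E'
from h import *
s=cam("scene"); t=cam("top")
im=cv2.convertScaleAbs(up(s,408,228,20,10)[0],alpha=1.5); im2=cv2.convertScaleAbs(t["image"][145:265,300:430],alpha=1.3); im2=cv2.resize(im2,None,fx=3.4,fy=3.4,interpolation=cv2.INTER_CUBIC)[:400]
im=cv2.resize(im,(350,350)); im=np.vstack([im,np.zeros((im2.shape[0]-350,350,3),np.uint8)])
cv2.imwrite("pics/c9.png",cv2.cvtColor(np.hstack([im,im2]),cv2.COLOR_RGB2BGR))
E
python3 st.py
```

```text
clock: 30.65
tcp_pos: [0.4719, 0.3288, 0.1262]
orientation: [-0.0, -0.398, 0.917, 0.0]
wrist_force: [-3.0, -2.3, 2.4]
finger_gap: 0.019
grip_force: 13.3
clock: 30.9
tcp_pos: [0.4727, 0.3293, 0.1263]
orientation: [0.001, -0.398, 0.917, 0.0]
wrist_force: [-0.0, -1.1, -0.2]
finger_gap: 0.0348
grip_force: 0.0
clock: 31.4
tcp_pos: [0.4738, 0.3299, 0.2594]
orientation: [0.003, -0.398, 0.917, 0.0]
wrist_force: [0.7, -0.7, -1.0]
finger_gap: 0.0349
grip_force: 0.0
F [-0.2 -0.1 -0.4] T [0.03 0.06 0.01] gap 0.0353 grip 0.0 blue [array([409.4, 233. ])] bottom 245.73 or [(array([411.3, 222.7]), np.int32(115))]
tcp [0.4717 0.3288 0.2552] shift [-0.0005 -0.0002 -0.0008] tilt [-0.001 -0.001  1.   ] j [ 0.47  0.31  0.05  1.31  0.   -0.35]
tool y yaw deg 137.0
```

View pics/c9.png

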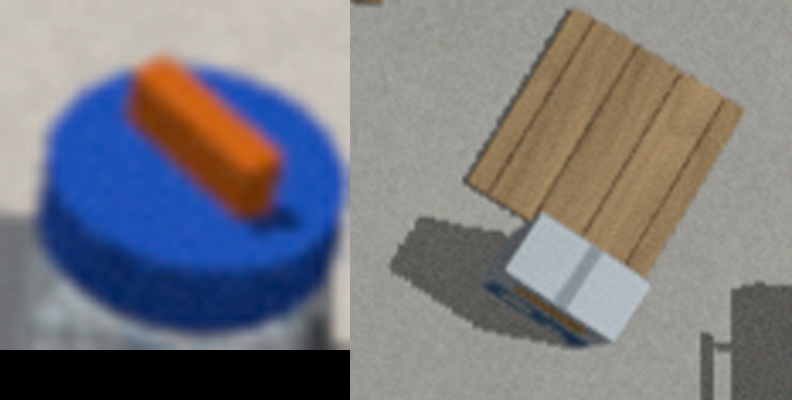

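The lid is level and home. The carton's top corners are at crop (540,212), (650,285), (610,340) and (507,268), and the board's at (575,10), (742,108) and (467,182).

```bash
python3 - <<'E'
from h import *
t=cam("top"); C=lambda x,y:((x-350+.5)/3.4-.5+300,(y+.5)/3.4-.5+145)
ct=np.array([ray(t,C(*q),.18)[:2] for q in((540,212),(650,285),(610,340),(507,268))]); bd=np.array([ray(t,C(*q),.012)[:2] for q in((575,10),(742,108),(467,182))])
print(ct.round(3),bd.round(3)); c=ct.mean(0); print("carton c",c.round(4),"edges",np.linalg.norm(np.diff(ct,axis=0),axis=1).round(3))
xb=bd[0]-bd[2]; print("board len",np.linalg.norm(xb),np.linalg.norm(bd[1]-bd[0])); bx=xb/np.linalg.norm(xb); bc=(bd[1]+bd[2])/2
w=(ct[0]-ct[1])+(ct[3]-ct[2]); w/=np.linalg.norm(w); cx=np.array([w[1],-w[0]]); print("yaw board",np.degrees(np.arctan2(bx[1],bx[0])),"carton",np.degrees(np.arctan2(cx[1],cx[0])))
print("board c",bc.round(4),"carton in board frame",(c-bc)@bx,(c-bc)@[-bx[1],bx[0]])
f=c-cx*.03; print("front centre",f.round(4),"standoff",(f-cx*.06).round(4))
# foot check: bottom front edge, crop
for q in((485,285),(585,347)): print(ray(t,C(*q),0).round(3))
togo([*(f-cx*.08),.26],np.arctan2(cx[1],cx[0])+np.pi/2)
E
```

```text
[[ 0.559 -0.233]
 [ 0.499 -0.325]
 [ 0.453 -0.291]
 [ 0.511 -0.205]] [[ 0.773 -0.295]
 [ 0.682 -0.453]
 [ 0.606 -0.193]]
carton c [ 0.5053 -0.2636] edges [0.11  0.057 0.104]
board len 0.19625992666033334 0.1830100546576071
yaw board -31.310928479720292 carton -33.50513839244595
board c [ 0.6438 -0.323 ] carton in board frame -0.14923168663759354 -0.021200270712475416
front centre [ 0.4803 -0.247 ] standoff [ 0.4303 -0.2139]
[ 0.51  -0.212  0.   ]
[ 0.453 -0.306  0.   ]
tcp [0.4715 0.3287 0.2548] shift [ 0.4281 -0.3204 -0.0047] tilt [-0.002 -0.001  1.   ] j [ 0.47  0.31  0.05  1.31  0.   -0.35]
tool y yaw deg 137.0
rz 1.405 or -1.737
```

```bash

python3 nudge.py '[21.4,-16,0,0,0,1.405,21.4,-16,0,0,0,1.405,21.4,-16,0,0,0,1.405,21.4,-16,0,0,0,1.405,21.4,-16,0,0,0,1.405,21.4,-16,0,0,0,1.405,21.4,-16,0,0,0,1.405,21.4,-16,0,0,0,1.405]' 0
python3 nudge.py '[0,0,0,0,0,0,0,0,0,0,0,0]'
python3 - <<'E'
from h import *
togo([.4137,-.2028,.175],np.radians(56.5))
E
```

```text
clock: 32.6
tcp_pos: [0.4168, -0.1697, 0.255]
orientation: [-0.001, 0.29, 0.957, 0.0]
wrist_force: [1.8, 0.1, 0.6]
finger_gap: -0.0006
grip_force: 0.0
clock: 32.85
tcp_pos: [0.4171, -0.1678, 0.2551]
orientation: [-0.001, 0.289, 0.957, 0.001]
wrist_force: [1.2, 0.4, -0.2]
finger_gap: 0.0001
grip_force: 0.0
tcp [ 0.4171 -0.1678  0.2551] shift [-0.0167 -0.031   0.08  ] tilt [-0.003 -0.     1.   ] j [-0.56  0.07 -0.25  1.25  0.    0.02]
tool y yaw deg 56.4
rz -0.001 or 3.141
```

```bash

python3 nudge.py '[-0.5,-1.55,1.5,0,0,0,-0.8,-1.55,3,0,0,0,-0.8,-1.55,4,0,0,0,-0.8,-1.55,4,0,0,0]'
python3 nudge.py '[-1,0,0,0,0,0,-2,0,0,0,0,0,-2.75,0,0,0,0,0,-3.25,0,0,0,0,0,-3.65,0,0,0,0,0,-4,0,0,0,0,0,-4.4,0,0,0,0,0]'
python3 nudge.py '[-0.75,0,0,0,0,0,-1.5,0,0,0,0,0,-2,0,0,0,0,0]'
python3 - <<'E'
from h import *
t=cam("top");s=cam("scene")
a=cv2.resize(t["image"][145:265,300:430],(390,360)); b=cv2.resize(s["image"][120:260,140:290],(386,360))
cv2.imwrite("pics/c10.png",cv2.cvtColor(cv2.convertScaleAbs(np.hstack([a,b]),alpha=1.3),cv2.COLOR_RGB2BGR))
togo([.4803,-.247,.175])
E
```

```text
clock: 33.35
tcp_pos: [0.4132, -0.2002, 0.1745]
orientation: [-0.002, 0.287, 0.958, 0.001]
wrist_force: [0.2, 0.5, -0.4]
finger_gap: 0.0001
grip_force: 0.0
clock: 34.22
tcp_pos: [0.4875, -0.2514, 0.1762]
orientation: [-0.0, 0.288, 0.958, 0.0]
wrist_force: [-0.3, 0.7, 0.1]
finger_gap: -0.0002
grip_force: 0.3
clock: 34.6
tcp_pos: [0.5214, -0.274, 0.1761]
orientation: [0.0, 0.288, 0.958, -0.0]
wrist_force: [0.3, -0.8, 0.5]
finger_gap: 0.0
grip_force: 0.0
tcp [ 0.5215 -0.2741  0.176 ] shift [ 0.0493 -0.0002  0.001 ] tilt [ 0. -0.  1.] j [-0.62  0.37 -0.06  1.14  0.   -0.04]
tool y yaw deg 56.5
```

View pics/c10.png

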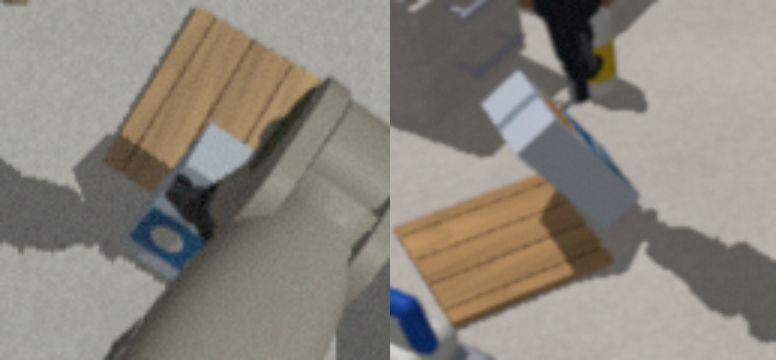

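The carton is already falling, tilted about 45° towards the board with its foot near the edge. I let it settle, back off and look.

```bash

python3 nudge.py '[0,0,0,0,0,0,0,0,0,0,0,0,0,0,0,0,0,0]'
python3 nudge.py '[3,0,-1.5,0,0,0,6,0,-2.5,0,0,0,8.5,2.5,-2.5,0,0,0,10,5,-2.5,0,0,0,10,7.5,-2.5,0,0,0,10,7.5,-2.5,0,0,0]'
python3 - <<'E'
from h import *
t=cam("top");s=cam("scene")
a=cv2.resize(t["image"][145:265,300:430],(390,360)); b=cv2.resize(s["image"][120:260,140:290],(386,360))
cv2.imwrite("pics/c11.png",cv2.cvtColor(cv2.convertScaleAbs(np.hstack([a,b]),alpha=1.3),cv2.COLOR_RGB2BGR))
togo([.4803,-.247,.175])
E
```

```text
clock: 35.08
tcp_pos: [0.5205, -0.2732, 0.1763]
orientation: [-0.0, 0.288, 0.958, 0.0]
wrist_force: [-0.4, -0.7, -0.1]
finger_gap: -0.0002
grip_force: 0.0
clock: 35.83
tcp_pos: [0.4376, -0.0348, 0.2267]
orientation: [0.001, 0.285, 0.958, 0.0]
wrist_force: [-0.2, 0.0, -0.1]
finger_gap: -0.0
grip_force: 0.0
tcp [ 0.4367 -0.0373  0.2263] shift [-0.1518 -0.1511  0.0514] tilt [0. 0. 1.] j [-0.27  0.06 -0.33  1.18 -0.    0.31]
tool y yaw deg 56.6
```

View pics/c11.png

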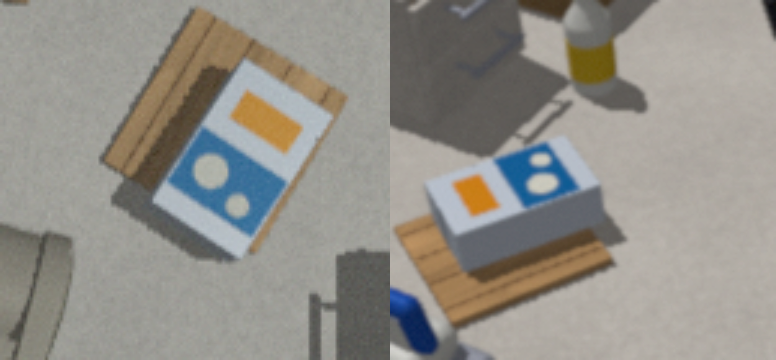

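The carton lies flat on the board, with its top face corners at crop (155,197), (240,257), (333,115) and (245,60). I check the overhang, then take one overall look.

```bash
python3 - <<'E'
from h import *
t=cam("top"); C=lambda x,y:((x+.5)/3-.5+300,(y+.5)/3-.5+145)
bc=np.array([.6438,-.323]); a=np.radians(-32); bx=np.array([np.cos(a),np.sin(a)]); by=np.array([-bx[1],bx[0]])
for q in((155,197),(240,257),(333,115),(245,60)):
    p=ray(t,C(*q),.072)[:2]; print(p.round(3),"board frame",((p-bc)@bx).round(3),((p-bc)@by).round(3))
cv2.imwrite("pics/c12.png",cv2.cvtColor(cv2.convertScaleAbs(t["image"],alpha=1.2),cv2.COLOR_RGB2BGR))
E
```

```text
[ 0.561 -0.239] board frame -0.115 0.028
[ 0.501 -0.325] board frame -0.12 -0.078
[ 0.65  -0.422] board frame 0.057 -0.081
[ 0.706 -0.331] board frame 0.057 0.026
```

View pics/c12.png

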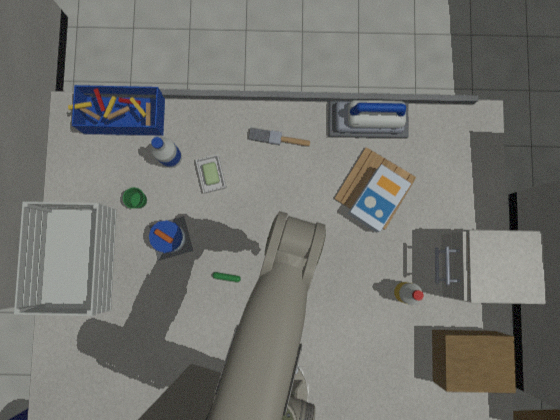

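The carton lies flat with only about 17 mm of overhang. The lid is on the jar at (166,236), and the bystanders visible in this view are standing. The arm hides the peg, which it never approached. Handing in.

```bash
python3 -c "
from workcell import env
print(env.hand_in())"
```

```text
the job is handed in; nothing more can be done
None
```

The job is handed in: all three loose tablets are in the jar, the blue lid is screwed to its hard stop, and the carton lies flat on the board with about 17 mm overhanging its front edge.

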